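Take the orange battery cap off the logger

TASK

Two data loggers are bolted to the bench. Unscrew the orange battery cap (anticlockwise seen from above, until its coarse thread lets go), lift it straight off, and set it down right way up, flat in the red parts tray. Do not drop it, and leave the other logger's grey cap screwed on.

Things in the scene. Friction and masses are not known exactly. Their poses are not given: they have to be found in the camera images.
- orange_cap_centre (a point): Centre, half-way up, of the ORANGE ribbed round screw cap on one of two black loggers: 50 mm across, 48 mm tall, 0.12 kg, gripped firmly by its sides across any diameter. Its x axis runs along the white bar on its top, z up. It turns freely without rising; the thread lets go after 50 to 60 degrees anticlockwise from above. At 70 to 110 degrees it lifts straight off; near 130 it meets a stop.
- logger_orange: The black logger under the orange cap, bolted down: box 110 x 90 mm (x, y), 55 mm high, on a steel strip 150 x 60 mm. Origin on the bench below the cap's axis, z up. Its threaded neck, 40 mm across, ends 81 mm above the bench and reaches 20 mm up into the cap. Screwed on, the cap's underside is 6 mm above the box and its centre 85 mm above the bench.
- tray_in (a point): Centre of the inner floor, 4 mm above the bench, of the shallow red square parts tray fixed to the bench: 160 x 160 mm outside (x, y), walls 4 mm thick, rim 14 mm above the bench.
- grey_cap_centre (a point): Centre of the GREY cap on the second black logger, which is the same in shape and size as the first: to be left alone.
There are look-alikes about, which are no part of the job. Of the things that look like the part that bears orange_cap_centre, the largest one is meant.

How it is judged:
On the way:
1. the orange cap is unscrewed and lifted clear of its neck, upright (z of orange_cap_centre in the frame of logger_orange above 0.11 m and angle between orange_cap_centre's own z axis and vertical below 0.35 rad), for 0.1 s.
At the end, for the whole second after the job is handed in: The orange cap stands right way up (within 10 degrees), flat on the floor of the red tray, its centre within 55 mm of the tray's centre along each side, let go and at rest; the grey cap is still on its logger, within 12 mm of where it was (x of orange_cap_centre in the frame of tray_in between -0.055 and 0.055 m and y of orange_cap_centre in the frame of tray_in between -0.055 and 0.055 m and z of orange_cap_centre in the frame of tray_in below 0.03 m and angle between orange_cap_centre's own z axis and vertical below 0.17 rad and linear speed of orange_cap below 0.02 m/s and distance of grey_cap_centre from where it was at the start of the episode below 0.012 m); the robot touches nothing.
It fails at once if the orange cap is dropped from more than about 25 mm, or thrown (linear speed of orange_cap above 0.7 m/s and contact force between the fingers and orange_cap below 0.05 N).
It fails at once if the grey cap is unscrewed or displaced by 12 mm (distance of grey_cap_centre from where it was at the start of the episode above 0.012 m).
It also fails if it takes over 38 s, if anything falls off the work surface, if the arm or the gripper's body presses on something with over 40 N, if the wrist force passes 120 N, or if a joint passes its speed limit or range.

ROBOT

A 7-joint arm with a two-finger parallel gripper is mounted at the origin on the work surface. World frame = base frame: x ahead of the robot, y to its left, z up, the work surface at z = 0. Lengths are in m, angles in rad, forces in N, time in s.
With the tool pointing down it reaches from about 0.4 to 0.875 m from the base axis. Payload 6.5 kg.
Tool frame: the origin (TCP) lies between the finger pads; the fingertips stand 22 mm ahead of it and the grasp point (between the pads) lies 3 mm ahead of it; z points along the fingers, y is the line along which they close (so a half turn about z gives the same grasp; the last joint's range is limited). The gripper opens to 85 mm and grips with 20 to 120 N. Pads are 22 mm wide; open, the fingers measure 114 mm over their backs; the gripper's body (76 mm by 85 mm) begins 54 mm behind the grasp point. The pads swing forward as they close: fully open they stand 13 mm farther back than shut.
Start: joints at [-1.174, 0.536, -0.004, 1.538, 0.003, 1.067, -0.071], TCP at [0.29, 0.582, 0.253] pointing down, gripper open.
Joint ranges: [-2.7, 2.7], [-0.37, 2.16], [-1.27, 1.26], [0.24, 2.4], [-1.31, 4.45], [0.19, 1.91], [-2.76, 2.76]. Speed limits (rad/s): [2.39, 2.39, 3.14, 3.14, 3.14, 3.14, 3.14].

INTERFACE

Orientations are given as a 3x3 rotation matrix whose columns are the frame's x, y, z axes.
In Python, from workcell import env gives the robot as it stands.
- The arm moves only by the shell command python3 -m creep 'ROWS'. ROWS is a JSON object of lists of equal length, an entry for each row: "gripper": the closure, from 0 (fully open) to 1 (shut); "delta_pos": the shift along the world's x, y, z in cm, a list of three; "turn": the turn about the world's z in degrees. A call has exactly 5 rows; each row is the pose to reach, as a shift and turn from the pose commanded when the call began; what a row does not reach only later rows make up. A row lasts 1/10 s, in which the tool goes at most 50 mm and 8.59 degrees, less where a joint would pass 70% of its speed; a pose out of reach is approached as far as the arm can. A call with a gripper value outside its range is refused whole. The fingers move at their own pace and stop on an object; the grip force is fixed at half the most. Time passes only in rows, so rows that repeat a pose let the fingers close, or fill a call up. It gives the time, the measured TCP pose, the force, the opening and the grip force at its end, in the units of the state.
- env.read_state(): the state, without advancing time (a new reading comes with each control period).
- env.snapshot(name): name is "side" or "top" or "wrist"; returns a dict with "image" (480x640x3 uint8, red, green, blue), "range_z" (480x640 float32, m along the optical axis (not along the pixel's ray), 0 where there is no reading), "mtx" (3x3 intrinsics, pixels), "R" (3x3) and "t" (3): a world point X has camera coordinates R X + t. Camera axes: x right, y down, z forward; pixel columns grow to the right and rows downward; lengths in m; the calibration is good to about 2 mm. A picture is of the moment at which its call begins.
- env.sign_off(): hands the job in; it is judged then, once.
Trained networks look in the newest picture that a camera, given by its name, has taken for a name from the list of things; names that differ only in an ending like _2 or _b are one class to them, and where a whole thing is asked for, a point or a joint stands for the part that bears it (a point fixed in the world has none). Each returns a list of dicts, best first, with "score" (0 to 1); they miss things now and then, are a little off and sometimes report something else, mostly with a low value. They report only what shows in the picture. A call takes as long as a camera call. They do not tell look-alikes from the thing itself.
- env.regions_of(camera, name): "mask" (480x640 bool, what is visible of it) and "point" ([column, row] in pixels, amid what is visible of it).
The state is a dict: "time": time; "joint_positions": joint angles; "joint_velocities": joint speeds; "tau": joint torques, N m; "eef_pos": TCP position; "tool_rot": TCP orientation; "wrist_force": force on the tool from outside, world axes, zero at the start; "ft_torque": the same for the moment, N m; "gripper_width": finger opening in m; "gripper_force": force on a finger pad.
Only numpy, scipy, OpenCV 4.12 (cv2) and the standard library are available. Lean on these libraries where they do the work, as an engineer would, in place of code of your own. Each camera call takes 0.05 s, during which the arm holds its last target. There are 200 camera calls.

## Working session

There is one attempt and no reset: what is moved stays moved. The work goes in short steps, Python scripts to look and compute and a shell command to move; the robot and the scene stay as the last step left them, time stands still between calls to the robot, and variables do not carry over. Pictures are saved under pics/ and viewed, at most 10 in all, crops included, and the job is handed in when it is done.

```bash
mkdir -p pics
cat > h.py <<'E'
import numpy as np, cv2
from workcell import env
def world(s,mask):
    v,u=np.nonzero(mask&(s["range_z"]>0)); z=s["range_z"][v,u]
    c=np.linalg.inv(s["mtx"])@np.stack([u*z,v*z,z]); return ((c.T-s["t"])@s["R"])
def save(n,im): cv2.imwrite(f"pics/{n}.png",im[:,:,::-1])
E
python3 - <<'E'
from h import *
for cam in ["top","side"]:
    s=env.snapshot(cam); save(cam,s["image"])
    for n in ["orange_cap_centre","grey_cap_centre","logger_orange","tray_in"]:
        for r in env.regions_of(cam,n):
            p=world(s,r["mask"]); 
            if len(p)==0: print(cam,n,"nodepth");continue
            z=np.percentile(p[:,2],95); q=p[p[:,2]>z-.006]
            print(cam,n,round(r["score"],2),np.round(r["point"]),r["mask"].sum(),"min",p.min(0).round(3),"max",p.max(0).round(3),"topmid",((q.min(0)+q.max(0))/2).round(3))
print(env.read_state()["time"])
E
```

```text
top orange_cap_centre 0.91 [314. 235.] 911 min [ 0.534 -0.003  0.057] max [0.599 0.046 0.114] topmid [0.559 0.022 0.109]
top orange_cap_centre 0.87 [384. 240.] 468 min [ 0.567 -0.119 -0.001] max [ 0.615 -0.077  0.04 ] topmid [ 0.586 -0.096  0.036]
top orange_cap_centre 0.71 [256. 210.] 444 min [ 0.582  0.107 -0.001] max [0.627 0.15  0.039] topmid [0.601 0.126 0.036]
top grey_cap_centre 0.63 [143. 221.] 1046 min [0.502 0.265 0.062] max [0.551 0.316 0.113] topmid [0.527 0.29  0.109]
top logger_orange 0.6 [314. 254.] 3191 min [ 0.483 -0.032 -0.001] max [0.639 0.082 0.069] topmid [0.559 0.022 0.06 ]
top tray_in 0.65 [472. 330.] 9351 min [ 0.388 -0.361 -0.002] max [ 0.563 -0.184  0.018] topmid [ 0.474 -0.27   0.013]
side orange_cap_centre 0.97 [328. 236.] 783 min [ 0.536 -0.004  0.003] max [0.584 0.133 0.114] topmid [0.56  0.023 0.11 ]
side orange_cap_centre 0.79 [350. 304.] 468 min [ 0.569 -0.113 -0.   ] max [ 0.614 -0.054  0.04 ] topmid [ 0.587 -0.094  0.036]
side orange_cap_centre 0.58 [344. 218.] 228 min [0.584 0.108 0.011] max [0.62  0.143 0.041] topmid [0.602 0.126 0.037]
side grey_cap_centre 0.78 [302. 150.] 551 min [0.504 0.264 0.061] max [0.552 0.316 0.114] topmid [0.527 0.291 0.11 ]
side logger_orange 0.9 [320. 261.] 2401 min [ 0.483 -0.031  0.   ] max [0.638 0.074 0.071] topmid [0.562 0.02  0.061]
side tray_in 0.59 [302. 405.] 9309 min [ 0.391 -0.354 -0.   ] max [ 0.562 -0.177  0.018] topmid [ 0.476 -0.269  0.013]
0.5
```

Run:
```python
import cv2
a=cv2.imread("pics/top.png"); c=cv2.resize(a[195:285,230:420],None,fx=4,fy=4,interpolation=cv2.INTER_CUBIC); cv2.imwrite("pics/crop.png",c)
```

```text
(no output)
```

View pics/top.png

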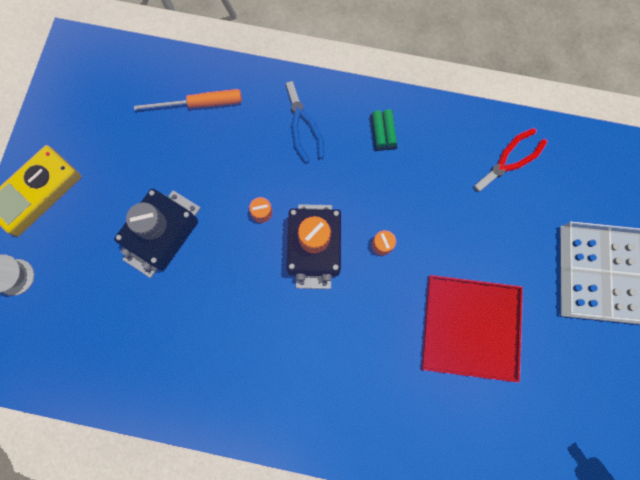

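View pics/crop.png

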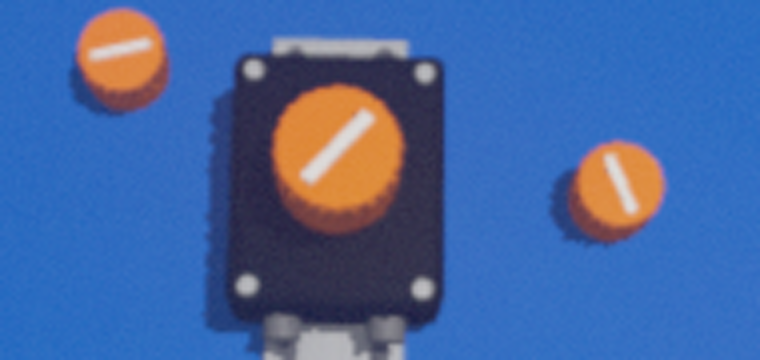

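The picture shows three orange caps: large on the black logger at (314,235), and small loose ones at (260,209) and (384,242). The description means the largest, at (314,235), and the crop confirms it sits on the logger. The grey cap is at (143,218) and the tray at (473,329).

Run:
```python
from h import *
s=env.snapshot("top"); m=np.zeros((480,640),bool); m[245:300,0:40]=1
p=world(s,m); p=p[p[:,2]>.02]; print(p.min(0),p.max(0))
st=env.read_state(); print(st["tool_rot"].round(2) if hasattr(st["tool_rot"],"round") else st["tool_rot"],st["joint_positions"],st["time"])
```

```text
[0.37230137 0.48700554 0.02241793] [0.43300116 0.5303548  0.05018179]
[[-0.89  0.45 -0.  ]
 [ 0.45  0.89 -0.  ]
 [-0.   -0.   -1.  ]] [-1.17415711  0.53641831 -0.0043958   1.53793151  0.00260348  1.06733113
 -0.07118401] 0.55
```

```bash
python3 -m creep '{"gripper":[0,0,0,0,0],"delta_pos":[[1.8,-3.7,0],[3.6,-7.4,0],[5.4,-11.1,-0.5],[7.2,-14.8,-1],[9,-18.6,-1]],"turn":[-6.4,-12.8,-19.2,-25.6,-32]}'
python3 -m creep '{"gripper":[0,0,0,0,0],"delta_pos":[[1.8,-3.7,0],[3.6,-7.4,0],[5.4,-11.1,-0.5],[7.2,-14.8,-1],[9,-18.6,-1]],"turn":[-6.4,-12.8,-19.2,-25.6,-32]}'
python3 -m creep '{"gripper":[0,0,0,0,0],"delta_pos":[[1.8,-3.7,0],[3.6,-7.4,-0.5],[5.4,-11.1,-1],[7.2,-14.8,-2],[9,-18.6,-3]],"turn":[-6.4,-12.8,-19.2,-25.6,-32]}'
```

```text
time: 1.05
eef_pos: [0.3805, 0.394, 0.2429]
tool_rot: [[-0.519, 0.855, -0.0], [0.855, 0.519, -0.0], [-0.0, -0.0, -1.0]]
wrist_force: [-0.4, 0.3, -0.9]
gripper_width: 0.0855
gripper_force: 0.0
time: 1.55
eef_pos: [0.4704, 0.2082, 0.2331]
tool_rot: [[0.013, 1.0, -0.0], [1.0, -0.013, 0.0], [0.0, -0.0, -1.0]]
wrist_force: [0.2, -0.6, -0.5]
gripper_width: 0.0851
gripper_force: 0.0
time: 2.05
eef_pos: [0.561, 0.0225, 0.2034]
tool_rot: [[0.541, 0.841, 0.001], [0.841, -0.541, 0.001], [0.001, 0.001, -1.0]]
wrist_force: [-0.1, 0.4, -0.6]
gripper_width: 0.0856
gripper_force: 0.0
```

Run:
```python
from h import *
s=env.snapshot("wrist"); save("w1",s["image"])
for r in env.regions_of("wrist","orange_cap_centre"):
    p=world(s,r["mask"])
    if len(p)<50: continue
    q=p[p[:,2]>np.percentile(p[:,2],90)-.006]
    print(r["score"],r["point"],q.min(0).round(4),q.max(0).round(4),((q.min(0)+q.max(0))/2).round(4))
print(env.read_state()["joint_positions"])
```

```text
0.57 [413.1, 328.4] [ 0.5672 -0.1147  0.0309] [0.6037 0.0035 0.1957] [ 0.5854 -0.0556  0.1133]
0.56 [283.3, 78.1] [0.5823 0.1073 0.0312] [0.6196 0.1449 0.0387] [0.6009 0.1261 0.0349]
0.55 [314.6, 258.9] [ 0.5341 -0.0025  0.1044] [0.5852 0.0477 0.1122] [0.5596 0.0226 0.1083]
[-0.49172685  0.48604658  0.50189864  1.84534776 -0.28943484  0.88301009
 -0.43173638]
```

View pics/w1.png

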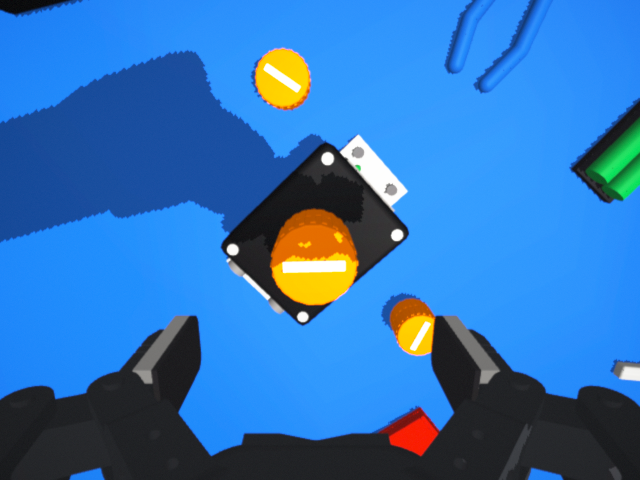

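The wrist picture shows the large cap at (314,265) on the logger, centred between the open fingers, with the small caps at (283,78) and (413,325) clear of the descent. I'll go down and grip it.

```bash
python3 -m creep '{"gripper":[0,0,0,0,0],"delta_pos":[[-0.1,0,-3],[-0.1,0,-6],[-0.1,0,-8.5],[-0.1,0,-10.3],[-0.1,0,-11.2]],"turn":[0,0,0,0,0]}'
python3 -m creep '{"gripper":[0.2,0.5,1,1,1],"delta_pos":[[0,0,0],[0,0,0],[0,0,0],[0,0,0],[0,0,0]],"turn":[0,0,0,0,0]}'
python3 -m creep '{"gripper":[1,1,1,1,1],"delta_pos":[[0,0,0],[0,0,0],[0,0,0],[0,0,0],[0,0,0]],"turn":[0,0,0,0,0]}'
```

```text
time: 2.65
eef_pos: [0.5582, 0.0244, 0.0898]
tool_rot: [[0.536, 0.844, -0.002], [0.844, -0.536, 0.0], [-0.001, -0.002, -1.0]]
wrist_force: [-0.8, -0.0, -0.0]
gripper_width: 0.0857
gripper_force: 0.0
time: 3.15
eef_pos: [0.5601, 0.0238, 0.0926]
tool_rot: [[0.537, 0.843, 0.002], [0.843, -0.537, 0.001], [0.002, 0.001, -1.0]]
wrist_force: [-1.1, 0.6, 7.1]
gripper_width: 0.0485
gripper_force: 61.7
time: 3.65
eef_pos: [0.5601, 0.0238, 0.0926]
tool_rot: [[0.537, 0.843, 0.002], [0.843, -0.537, 0.001], [0.002, 0.001, -1.0]]
wrist_force: [-1.9, 0.7, 6.4]
gripper_width: 0.0485
gripper_force: 61.7
```

```bash
python3 -m creep '{"gripper":[1,1,1,1,1],"delta_pos":[[0,0,0],[0,0,0],[0,0,0],[0,0,0],[0,0,0]],"turn":[6,12,18,24,30]}'
python3 -m creep '{"gripper":[1,1,1,1,1],"delta_pos":[[0,0,0],[0,0,0],[0,0,0],[0,0,0],[0,0,0]],"turn":[6,12,18,24,30]}'
python3 -m creep '{"gripper":[1,1,1,1,1],"delta_pos":[[0,0,0],[0,0,0],[0,0,0],[0,0,0],[0,0,0]],"turn":[6,12,18,24,30]}'
```

```text
time: 4.15
eef_pos: [0.5603, 0.0241, 0.0926]
tool_rot: [[0.039, 0.999, 0.003], [0.999, -0.039, 0.001], [0.001, 0.003, -1.0]]
wrist_force: [-0.8, 1.3, 5.4]
gripper_width: 0.049
gripper_force: 62.2
time: 4.65
eef_pos: [0.5602, 0.0241, 0.0927]
tool_rot: [[-0.466, 0.885, 0.002], [0.885, 0.466, 0.001], [-0.001, 0.002, -1.0]]
wrist_force: [-1.2, 1.3, 6.3]
gripper_width: 0.0488
gripper_force: 62.2
time: 5.15
eef_pos: [0.56, 0.0239, 0.0926]
tool_rot: [[-0.846, 0.534, 0.002], [0.534, 0.846, 0.0], [-0.002, 0.001, -1.0]]
wrist_force: [-1.6, 0.7, 5.9]
gripper_width: 0.0486
gripper_force: 62.1
```

Run:
```python
from h import *
s=env.snapshot("wrist"); save("w2",s["image"][180:480,120:520])
```

```text
(no output)
```

View pics/w2.png

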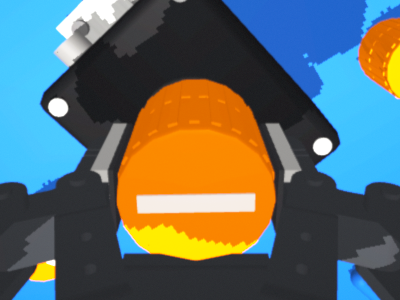

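```bash
python3 -m creep '{"gripper":[1,1,1,1,1],"delta_pos":[[0,0,0.3],[0,0,0.6],[0,0,0.9],[0,0,1.2],[0,0,1.5]],"turn":[0,0,0,0,0]}'
```

```text
time: 5.7
eef_pos: [0.5591, 0.0236, 0.1065]
tool_rot: [[-0.843, 0.538, -0.0], [0.538, 0.843, -0.0], [-0.0, -0.0, -1.0]]
wrist_force: [0.5, 0.1, -1.3]
gripper_width: 0.0486
gripper_force: 61.9
```

The white bar at (195,203) in the crop is still in line with the fingers, so the cap turned the full 90° with them. It is lifting freely, with about 1 N of cap weight on the wrist.

```bash
python3 -m creep '{"gripper":[1,1,1,1,1],"delta_pos":[[0,0,1],[0,0,2.3],[0,0,3.8],[0,0,5],[0,0,5.5]],"turn":[0,0,0,0,0]}'
python3 -m creep '{"gripper":[1,1,1,1,1],"delta_pos":[[-0.5,-1.8,0],[-1.3,-4.8,0],[-2.3,-8,0],[-3.3,-11.5,0],[-4.2,-15,0]],"turn":[0,0,0,0,0]}'
python3 -m creep '{"gripper":[1,1,1,1,1],"delta_pos":[[-1,-3.5,0],[-2,-7,-1],[-3,-10.2,-2],[-3.8,-12.8,-3],[-4.2,-14.3,-4]],"turn":[0,0,0,0,0]}'
python3 - <<'E'
from h import *
for c in ["top","side"]:
    s=env.snapshot(c)
    for r in env.regions_of(c,"tray_in")[:1]:
        p=world(s,r["mask"]); q=p[p[:,2]>.01]; q=q[q[:,2]<.02]
        print(c,r["score"],((q.min(0)+q.max(0))/2).round(3))
st=env.read_state(); print(st["time"],st["eef_pos"],st["gripper_force"])
save("side2",s["image"])
E
```

```text
time: 6.2
eef_pos: [0.5602, 0.0237, 0.1633]
tool_rot: [[-0.843, 0.538, 0.003], [0.538, 0.843, 0.0], [-0.002, 0.002, -1.0]]
wrist_force: [0.4, -0.4, -1.6]
gripper_width: 0.0488
gripper_force: 62.0
time: 6.7
eef_pos: [0.5165, -0.1275, 0.1614]
tool_rot: [[-0.843, 0.537, -0.0], [0.537, 0.843, 0.0], [0.0, -0.0, -1.0]]
wrist_force: [0.3, 0.8, -0.4]
gripper_width: 0.0486
gripper_force: 62.0
time: 7.2
eef_pos: [0.474, -0.2721, 0.121]
tool_rot: [[-0.842, 0.54, -0.0], [0.54, 0.842, -0.001], [-0.0, -0.001, -1.0]]
wrist_force: [-0.3, -0.4, -1.2]
gripper_width: 0.0489
gripper_force: 62.1
top 0.89 [ 0.474 -0.27   0.014]
side 0.75 [ 0.477 -0.268  0.015]
7.4 [ 0.47566528 -0.2680971   0.12116009] 62.08865761756897
```

View pics/side2.png

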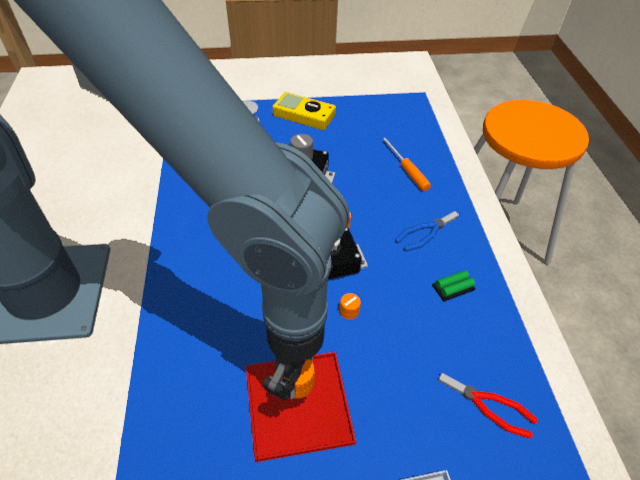

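The side picture shows the orange cap held upright at about (300,378), over the middle of the red tray at (300,405). I'll lower it.

```bash
python3 -m creep '{"gripper":[1,1,1,1,1],"delta_pos":[[0,0,-2],[0,0,-4.5],[0,0,-6.5],[0,0,-7.5],[0,0,-8]],"turn":[0,0,0,0,0]}'
python3 -m creep '{"gripper":[1,1,1,1,1],"delta_pos":[[0,0,-0.1],[0,0,-0.2],[0,0,-0.3],[0,0,-0.4],[0,0,-0.4]],"turn":[0,0,0,0,0]}'
```

```text
time: 7.9
eef_pos: [0.4758, -0.2678, 0.0409]
tool_rot: [[-0.844, 0.536, -0.0], [0.536, 0.844, 0.001], [0.001, 0.001, -1.0]]
wrist_force: [0.2, -0.2, -0.6]
gripper_width: 0.0486
gripper_force: 62.1
time: 8.4
eef_pos: [0.4753, -0.2695, 0.0375]
tool_rot: [[-0.843, 0.538, 0.0], [0.538, 0.843, -0.0], [-0.0, 0.0, -1.0]]
wrist_force: [-1.4, 0.9, -1.1]
gripper_width: 0.0486
gripper_force: 62.1
```

```bash
python3 -m creep '{"gripper":[1,1,1,1,1],"delta_pos":[[0,0,-0.1],[0,0,-0.15],[0,0,-0.2],[0,0,-0.2],[0,0,-0.2]],"turn":[0,0,0,0,0]}'
```

```text
time: 8.9
eef_pos: [0.4752, -0.2694, 0.0356]
tool_rot: [[-0.843, 0.538, 0.0], [0.538, 0.843, -0.0], [-0.0, -0.0, -1.0]]
wrist_force: [-1.6, 0.3, 5.4]
gripper_width: 0.0485
gripper_force: 62.3
```

Contact with the floor shows at 5 N, so I'll let go. The pads swing back as they open, and after that the tool goes up.

```bash
python3 -m creep '{"gripper":[0.35,0.3,0.2,0.1,0],"delta_pos":[[0,0,0],[0,0,0],[0,0,0],[0,0,0],[0,0,0]],"turn":[0,0,0,0,0]}'
python3 -m creep '{"gripper":[0,0,0,0,0],"delta_pos":[[0,0,0],[0,0,0.5],[0,0,1.5],[0,0,3.5],[0,0,6]],"turn":[0,0,0,0,0]}'
python3 -m creep '{"gripper":[0,0,0,0,0],"delta_pos":[[0,0,2],[0,0,5],[0,0,8],[0,0,10],[0,0,10]],"turn":[0,0,0,0,0]}'
python3 - <<'E'
from h import *
for c in ["wrist","top"]:
    s=env.snapshot(c); save("end_"+c,s["image"])
    for n in ["orange_cap_centre","grey_cap_centre"]:
        for r in env.regions_of(c,n):
            p=world(s,r["mask"]); 
            if len(p)<50: continue
            q=p[p[:,2]>np.percentile(p[:,2],90)-.006]
            print(c,n,r["score"],r["point"],((q.min(0)+q.max(0))/2).round(4), q[:,2].std())
E
```

```text
time: 9.4
eef_pos: [0.4752, -0.2694, 0.0352]
tool_rot: [[-0.843, 0.538, -0.0], [0.538, 0.843, 0.0], [0.0, -0.0, -1.0]]
wrist_force: [0.6, 0.9, 0.9]
gripper_width: 0.0856
gripper_force: 0.0
time: 9.9
eef_pos: [0.4747, -0.2692, 0.0961]
tool_rot: [[-0.843, 0.537, -0.001], [0.537, 0.843, 0.0], [0.001, -0.0, -1.0]]
wrist_force: [0.9, -0.2, -0.1]
gripper_width: 0.0851
gripper_force: 0.0
time: 10.4
eef_pos: [0.477, -0.2704, 0.1991]
tool_rot: [[-0.843, 0.538, 0.006], [0.538, 0.843, -0.003], [-0.007, 0.001, -1.0]]
wrist_force: [0.7, -0.6, -0.1]
gripper_width: 0.0851
gripper_force: 0.0
wrist orange_cap_centre 0.81 [578.9, 229.0] [ 0.586  -0.0972  0.0349] 0.00124169351559863
top orange_cap_centre 0.78 [258.0, 209.2] [0.601  0.1258 0.0352] 0.0015494007740752195
top orange_cap_centre 0.64 [478.5, 325.3] [ 0.4756 -0.269   0.0518] 0.0014679046648335614
top grey_cap_centre 0.8 [143.1, 221.9] [0.5275 0.29   0.1089] 0.0014648497123742426
```

View pics/end_wrist.png

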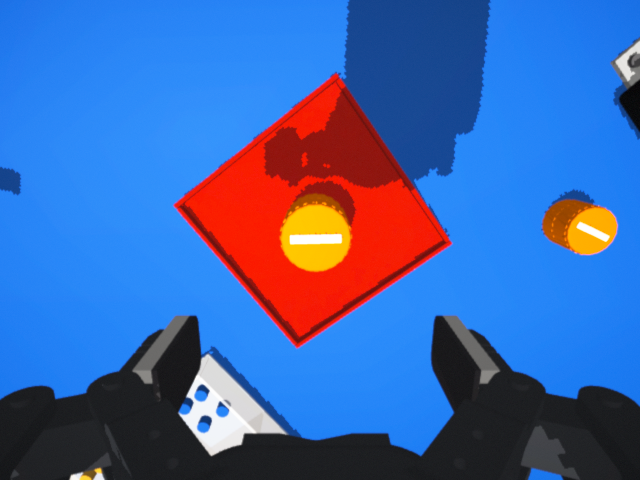

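The cap stands upright at (316,235) in the middle of the tray with its top 52 mm above the bench, so it is flat on the floor. The grey cap hasn't moved and the gripper is clear.

```bash
python3 -c "
from workcell import env
print(env.sign_off())"
```

```text
the job is handed in; nothing more can be done
None
```

I unscrewed the orange cap, lifted it off and set it right way up and flat at the centre of the red tray; the grey cap is untouched, and the job was handed in at about 11 s (no verdict was returned).

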